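# Seat the mirror on its three-ball mount

### The job

Put the small mirror back on its three-ball mount, mirror face over the single ball, and press it down firmly but carefully (never with more than about 25 N) until all three spring plungers have snapped over its rim and pull it fully home onto the balls; then let go. The mount's height is not known, so feel for it, and leave the brush, jar, basket and scraper where they are.

Things in the scene. Friction and masses are not known exactly. Their poses are not given: they have to be found in the camera images.
- mirror: Loose mirror, 0.24-0.34 kg, upright on the board. Origin: centre of its underside, z up. Round aluminium foot 104 mm across: widest edge at height 17 mm, steep bevel below it (to radius 46 at height 7), 45 deg bevel above (to radius 47 at height 22, flat top). Under it three radial V-grooves open downwards, mouths at height 0, 15 mm wide, 22 long, 38 mm from the axis at 180, +45, -45 deg from +x.
- panel (a point): Centre of the mirror panel's top edge, 90 mm above the mirror's origin. The upright panel is 12 mm thick along the mirror's x, 70 mm wide along y, from height 32 to 90 mm; it can be pinched across its thickness from above. Its -x side is the mirror face. Below it a neck, 14 x 30 mm, stands on the foot.
- heel (a point): Point of the mirror's foot at (-50, 0, 17) mm in the mirror's frame: at the rim below the mirror face, above the single V-groove.
- mount: Fixed mount; origin: underside centre of its 150 mm square iron foot plate, axes along the edges. A screw column holds a 149 mm round carrier at an unknown height h, 0-36 mm, new each time, NOT in this pose; it does not yield. Carrier top at 24+h mm; three 14 mm steel balls, centres at 30+h, 38 mm from the axis at 180 (the single one), +45, -45 deg from +x; 3 plunger posts 58-74 mm out, up to 58+h.
- mount_axis (a point): The mount's axis, 8 mm above the mount's origin (top of the foot plate). Home: the mirror stands on this axis, same yaw as the mount, its origin 30.5+h mm above the board, a ball in each groove. Lowered, it meets the plunger noses 13 mm above home; the balls reach the grooves 6 mm above home. Keep the push under 25 N; damage (110 N, all contact forces summed, 45 N of it the springs) comes at about 40 N.
- clip_0 (a joint): Spring plunger at 0 deg (mount +x): outward travel of its round nose in m; 0 when free, about 0.0045 at the rim's widest edge, about 0.0017 with the mirror home. Sprung inward, 3 N plus 0.4 N/mm. Spreading all three takes a push of about 5 to 12 N; past the widest edge (3 mm above home) they pull the mirror home with about 10 N; let go earlier, they push it up again.
- clip_1 (a joint): The same kind of plunger, at +115 degrees from the mount's +x.
- clip_2 (a joint): The same kind of plunger, at -115 degrees from the mount's +x.
- jar: Glass jar with clamp lid, 86 mm across, 121 mm tall; bystander. Origin: centre of its underside.
- brush: Steel-backed shoe brush lying bristles down, 150 x 48 x 48 mm, long along its x; bystander. Origin: centre of its underside.
- basket: Open red plastic basket, 140 x 160 x 90 mm; bystander. Origin: centre of its underside.
- scraper: Yellow plastic scraper lying flat, 200 mm long along its x; bystander. Origin: centre of its underside.
Not all that is in view belongs to the job. What is shaped like the mount but green is not meant. Leave any turquoise look-alike of the mirror alone.

How it is judged:
On the way, in this order (a step that is already met when the one before it is completed fails the run):
1. the mirror is lifted clear of the board (height (world z) of mirror above 0.055 m), for 0.1 s.
2. the mirror is pressed down on the mount, facing the right way (horizontal distance between mirror and mount below 0.0025 m and angle between the x axis of mirror and the x axis of mount, either way round below 0.05 rad and x of heel in the frame of mount below -0.04 m and angle between mirror's own z axis and vertical below 0.012 rad and contact force between mirror and mount above 3 N), for 0.1 s.
At the end, for the whole second after the job is handed in: The released mirror is still and home on the mount: within 2.5 mm of its axis, 0.05 rad of its yaw, mirror face over the single ball, upright within 0.012 rad, every plunger snapped over the rim (travel 1 to 2.4 mm) (horizontal distance between mirror and mount below 0.0025 m and angle between the x axis of mirror and the x axis of mount, either way round below 0.05 rad and x of heel in the frame of mount below -0.04 m and angle between mirror's own z axis and vertical below 0.012 rad and value of joint clip_0 between 0.001 and 0.0024 m and value of joint clip_1 between 0.001 and 0.0024 m and value of joint clip_2 between 0.001 and 0.0024 m and height (world z) of mirror above 0.028 m and contact force between mirror and mount above 1 N and contact force between mirror and table below 0.1 N and linear speed of mirror below 0.01 m/s and angular speed of mirror below 0.1 rad/s); the robot touches nothing.
It fails at once if the mirror is pressed against the mount far too hard (all contact forces together, the springs' own 45 N included) (contact force between mirror and mount above 110 N).
It fails at once if the jar is moved by more than 25 mm (distance of jar from where it was at the start of the episode above 0.025 m).
It fails at once if the brush is moved by more than 25 mm (distance of brush from where it was at the start of the episode above 0.025 m).
It fails at once if the basket is moved by more than 25 mm (distance of basket from where it was at the start of the episode above 0.025 m).
It fails at once if the scraper is moved by more than 25 mm (distance of scraper from where it was at the start of the episode above 0.025 m).
It also fails if it takes over 58 s, if anything falls off the work surface, if the arm or the gripper's body presses on something with over 40 N, if the wrist force passes 120 N, or if a joint passes its speed limit or range.

### The arm

A 6-joint arm with a two-finger parallel gripper is mounted at the origin on the work surface. World frame = base frame: x ahead of the robot, y to its left, z up, the work surface at z = 0. Lengths are in m, angles in rad, forces in N, time in s.
With the tool pointing down it reaches from about 0.35 to 0.85 m from the base axis. Payload 8.1 kg.
Tool frame: the origin (TCP) lies at the very end of the fingers, on their centre line; the grasp point (between the pads) lies 19 mm behind it (pinch_z is the distance from the TCP to the grasp point, in m); z points along the fingers, y is the direction in which the jaws open and shut (so a half turn about z gives the same grasp; the last joint's range is limited). The gripper opens to 93 mm and grips with 3 to 60 N. Pads are 15 mm wide; open, the fingers measure 128 mm over their backs; the gripper's body (75 mm by 188 mm) begins 65 mm behind the grasp point.
Start: joints at [-0.085, 0.13, 1.488, -0, 1.523, -0.085], TCP at [0.6, 0, 0.181] pointing down, gripper open.
Joint ranges: [-2.96, 2.96], [-0.89, 2.26], [0.02, 2.5], [-1.34, 4.48], [0, 2.73], [-2.66, 2.66]. Speed limits (rad/s): [2.39, 2.39, 2.79, 3.14, 3.14, 3.14].

### API

Orientations are given as a rotation vector (axis times angle).
In Python, from plant import * gives the robot as it stands.
- The arm moves only by the tool move_arm, never from a script. Its argument "series" is a list of rows, each a list of 7 numbers: the shift along the tool's x, y, z each as a share of 10 cm, from -1 to 1, then the turn, a rotation vector about the tool's x, y, z each as a share of 180 degrees, from -1 to 1, then the opening, from -1 (shut) to 1 (fully open). In form: [[dx, dy, dz, rx, ry, rz, jaw], ...]. A call has 1 to 8 rows; each row is the pose to reach, as a shift and turn from the pose commanded when the call began, along the tool's axes at that moment, turning the shorter way round; what a row does not reach only later rows make up. A row lasts 1/10 s, in which the tool goes at most 50 mm and 8.59 degrees, less where a joint would pass 70% of its speed; a pose out of reach is approached as far as the arm can. A call with a number of a shift or a turn outside -1 to 1 is refused whole. A call with a gripper value outside its range is refused whole. The fingers move at their own pace and stop on an object; "squeeze" is the grip in N (left out, the last holds). Time passes only in rows, so rows that repeat a pose let the fingers close. It gives the time, the measured TCP pose, the force and the opening at its end, in the units of the state.
- read_state(): the state, without advancing time (a new reading comes with each control period).
- read_camera(name): name is "scene" or "side" or "wrist"; returns a dict with "frame" (400x640x3 uint8, red, green, blue), "K" (3x3 intrinsics, pixels), "rvec" (rotation vector, rad) and "tvec" (3), from world to camera coordinates, as OpenCV has them. Camera axes: x right, y down, z forward; pixel columns grow to the right and rows downward; lengths in m; the calibration is good to about 2 mm. A picture is of the moment at which its call begins. There is no depth.
- close_job(): hands the job in, once; it reports no verdict.
The state is a dict: "t": time; "q": joint angles; "dq": joint speeds; "joint_torque": joint torques, N m; "tool_pos": TCP position; "orientation": TCP orientation; "force": force on the tool from outside, world axes, zero at the start; "wrist_torque": the same for the moment, N m; "opening": finger opening in m.
Only numpy, scipy, OpenCV 4.12 (cv2) and the standard library are available. Lean on these libraries where they do the work, as an engineer would, in place of code of your own. Each camera call takes 0.05 s, during which the arm holds its last target.

## Working session

There is one attempt and no reset: what is moved stays moved. The work goes in short steps, Python scripts to look and compute and a tool call to move; the robot and the scene stay as the last step left them, time stands still between calls to the robot, and variables do not carry over. Pictures are saved under pics/ and viewed, and the job is handed in when it is done.

Besides the shell and the picture viewer there is one more tool, called after "Emit:" as a command line: name --pt "numbers of a row" for each row, then --argument value for the rest. move_arm: Moves the arm, as the interface text tells. Shift numbers are shares of 10 cm and turn numbers shares of 180 degrees, none past 1 either way. Its arguments: {"type":"object","properties":{"series":{"type":"array","items":{"type":"array","items":{"type":"number"}}},"squeeze":{"type":"number"}},"required":["series"]}

```bash
mkdir -p pics; ls; python3 - <<'E'
from plant import *
import cv2,pickle
d={}
for n in ("scene","side","wrist"):
    c=read_camera(n); d[n]=c
    cv2.imwrite(f"pics/{n}0.png",c["frame"][:,:,::-1]); print(n,c["K"],c["rvec"],c["tvec"])
pickle.dump(d,open("cams0.pkl","wb"))
print(read_state())
E
```

```text
pics
scene [[447.69634073   0.         308.16093031]
 [  0.         447.69634073 202.95623123]
 [  0.           0.           1.        ]] [ 2.15718566  0.553525   -0.28118126] [-0.41320642 -0.08396651  1.39572604]
side [[372.95377195   0.         322.20401464]
 [  0.         372.95377195 201.17818568]
 [  0.           0.           1.        ]] [ 0.26627219 -2.72276391  1.3523289 ] [0.47509788 0.12320054 1.23673755]
wrist [[310.23851747   0.         320.39428765]
 [  0.         310.23851747 201.43369806]
 [  0.           0.           1.        ]] [-2.89113128e+00  2.09696849e-03  2.54660299e-03] [-0.59880183 -0.02816886  0.39032862]
{'t': 0.15, 'q': array([-8.53917798e-02,  1.30989322e-01,  1.48902981e+00, -2.06365723e-05,
        1.52298107e+00, -8.53976955e-02]), 'dq': array([ 0.00137154, -0.00140909, -0.00036793,  0.00131832, -0.0010409 ,
        0.00014848]), 'joint_torque': array([ 8.59073725e-05, -5.60473788e+01, -4.92333663e+01,  7.68201635e-02,
        3.05504061e-02, -1.41810942e-04]), 'tool_pos': array([5.99514613e-01, 6.02428566e-05, 1.80527095e-01]), 'orientation': array([-2.22068170e+00, -2.22069706e+00,  1.44863288e-03]), 'force': array([ 0.46696564, -0.65064604, -0.53336689]), 'wrist_torque': array([ 0.01823938, -0.00397109,  0.03396209]), 'opening': 0.09306113373446624}
```

View pics/scene0.png

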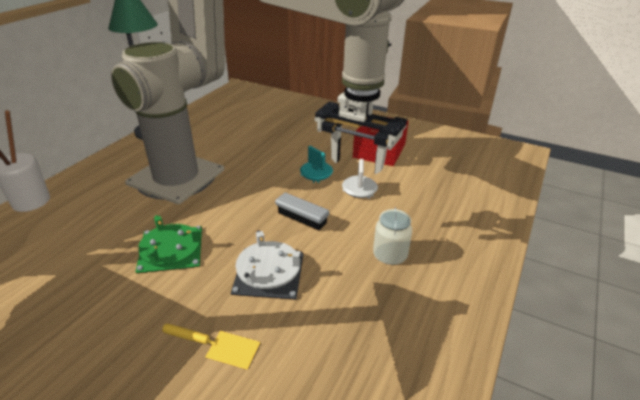

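View pics/side0.png

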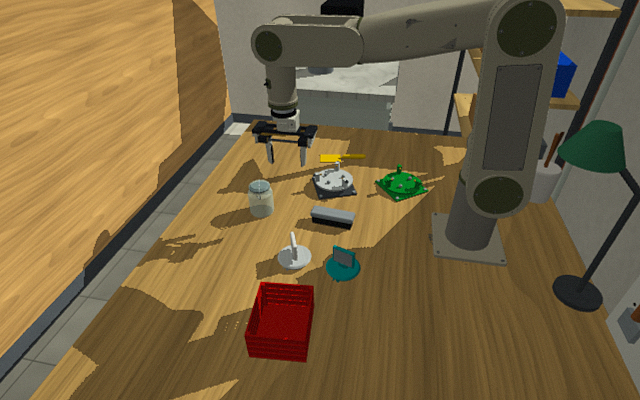

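View pics/wrist0.png

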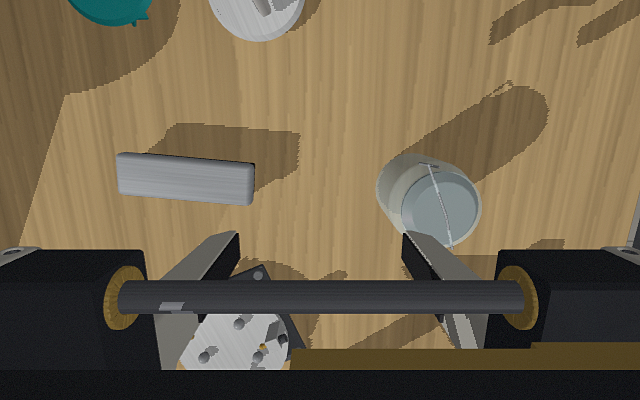

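Candidates for the mirror: the grey one at scene (360,180) / side (294,255), and the turquoise one at scene (316,165), which is the look-alike. For the mount: the grey carrier on a dark plate at scene (268,265), and the green one at scene (170,247), which is the decoy. I'll take the grey ones, and confirm with enlarged crops.

```bash
cat > h.py <<'E'
import numpy as np,cv2
from scipy.spatial.transform import Rotation as Ro
def ray(c,uv):
    R=cv2.Rodrigues(np.array(c["rvec"],float))[0];t=np.array(c["tvec"]).ravel()
    d=R.T@np.linalg.solve(c["K"],[uv[0],uv[1],1.0]);return -R.T@t,d
def onz(c,uv,z):
    o,d=ray(c,uv);return o+d*(z-o[2])/d[2]
def tri(c1,p1,c2,p2):
    o1,d1=ray(c1,p1);o2,d2=ray(c2,p2)
    s=np.linalg.lstsq(np.c_[d1,-d2],o2-o1,rcond=None)[0]
    a=o1+d1*s[0];b=o2+d2*s[1];return (a+b)/2,np.linalg.norm(a-b)
def proj(c,P):
    return cv2.projectPoints(np.atleast_2d(np.array(P,float)),np.array(c["rvec"],float),np.array(c["tvec"],float),c["K"],None)[0].reshape(-1,2)
E
python3 - <<'E'
from h import *
import pickle
d=pickle.load(open("cams0.pkl","rb"))
S=d["scene"];D=d["side"]
print("mirror foot",onz(S,(360,186),.017),onz(D,(294,257),.017))
print("mount",onz(S,(268,265),.04),onz(D,(334,183),.04))
for n,(x,y,w,h) in {"scene":(130,140,280,210),"side":(240,140,200,150)}.items():
    f=d[n]["frame"][y:y+h,x:x+w,::-1]; f=cv2.resize(f,(800,600),interpolation=cv2.INTER_CUBIC)
    cv2.imwrite(f"pics/{n}0c.png",f)
E
```

```text
mirror foot [0.53512448 0.20167881 0.017     ] [0.53137628 0.20831219 0.017     ]
mount [ 0.49013879 -0.22345944  0.04      ] [ 0.47388119 -0.17893011  0.04      ]
```

View pics/scene0c.png

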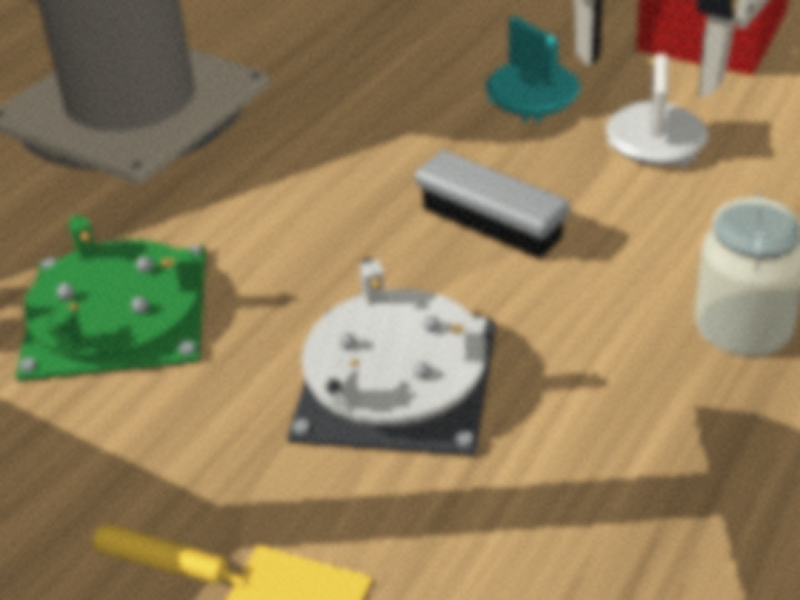

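View pics/side0c.png

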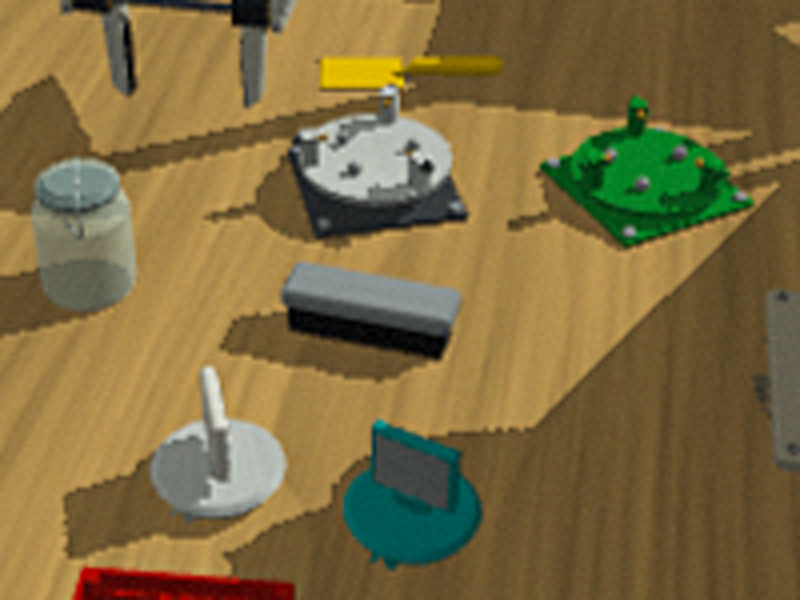

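```bash
python3 - <<'E'
from h import *
import pickle
d=pickle.load(open("cams0.pkl","rb"))
S=d["scene"];D=d["side"];W=d["wrist"]
o,dd=ray(W,(320,200));print(o,dd)
# carrier centre, scene crop (395,357)->; side crop (372,160)
sc=lambda u,v:(130+u*.35,140+v*.35); sd=lambda u,v:(240+u*.25,140+v*.25)
print("carrier",tri(S,sc(397,357),D,sd(372,160)))
for n,a,b in (("b1",(349,341),(352,170)),("b2",(433,322),(412,150)),("b3",(424,371),(0,0))):
  print(n,onz(S,sc(*a),.055), tri(S,sc(*a),D,sd(*b)))
for p in ((301,426),(464,438),(484,318)):print("plate",onz(S,sc(*p),.01))
for p in ((455,207),(322,228)):print("plate side",onz(D,sd(*p),.01))
print("panel top",tri(S,sc(660,58),D,sd(208,372)),"foot",tri(S,sc(657,130),D,sd(218,466)))
E
```

```text
[0.59951329 0.06846632 0.38420011] [-0.00317927 -0.24336854 -0.96994052]
carrier (array([ 0.48455026, -0.21352178,  0.02927239]), np.float64(0.0018382660479179028))
b1 [ 0.457643  -0.2379059  0.055    ] (array([ 0.47466435, -0.21447332,  0.03106434]), np.float64(0.060935077821615787))
b2 [ 0.50478802 -0.1870244   0.055     ] (array([ 0.46975013, -0.18518461,  0.05091701]), np.float64(0.06066620968291589))
b3 [ 0.5276411  -0.23749053  0.055     ] (array([ 0.72885971, -0.28573317,  0.1793925 ]), np.float64(0.28088708991163136))
plate [ 0.44934873 -0.29821497  0.01      ]
plate [ 0.56813042 -0.24729276  0.01      ]
plate [ 0.51408328 -0.12140883  0.01      ]
plate side [ 0.39631224 -0.17814549  0.01      ]
plate side [ 0.51491035 -0.12051274  0.01      ]
panel top (array([0.53445835, 0.19820034, 0.10676161]), np.float64(0.0022744890382316737)) foot (array([0.532018  , 0.20529439, 0.01577366]), np.float64(0.0026867629723185287))
```

Emit:
move_arm --pt "-0.5 0.3 -0.2 0 0 0 1" --pt "-1 0.6 -0.4 0 0 0 1" --pt "-1 0.7 -0.4 0 0 0 1" --pt "-1 0.7 -0.4 0 0 0 1"

```text
t: 0.55
tool_pos: [0.6717, -0.1033, 0.2215]
orientation: [2.224, 2.217, 0.0]
force: [-0.4, 0.4, -0.4]
opening: 0.0932
```

Emit:
move_arm --pt "-0.4 -0.5 -0.2 0 0 0 1" --pt "-0.8 -0.9 -0.4 0 0 0 1" --pt "-0.8 -0.9 -0.4 0 0 0 1"

```text
t: 0.85
tool_pos: [0.5779, -0.1811, 0.2619]
orientation: [-2.222, -2.221, 0.001]
force: [1.2, -0.6, 0.0]
opening: 0.093
```

Emit:
move_arm --pt "-0.4 -0.5 0 0 0 0 1" --pt "-0.8 -0.97 0 0 0 0 1" --pt "-0.8 -0.97 0 0 0 0 1" --pt "-0.8 -0.97 0 0 0 0 1"

```text
t: 1.25
tool_pos: [0.4805, -0.2612, 0.2611]
orientation: [-2.225, -2.218, 0.001]
force: [0.9, -0.8, -0.0]
opening: 0.093
```

```bash
python3 - <<'E'
from plant import *
import cv2,pickle
d={}
for n in ("wrist",):
    c=read_camera(n); d[n]=c
    cv2.imwrite(f"pics/{n}1.png",c["frame"][:,:,::-1])
s=read_state();print(s["tool_pos"],s["force"]);c["state"]=s
pickle.dump(c,open("w1.pkl","wb"))
E
```

```text
[ 0.48188953 -0.26005933  0.26108461] [ 0.38841341  0.15390144 -0.87085616]
```

View pics/wrist1.png

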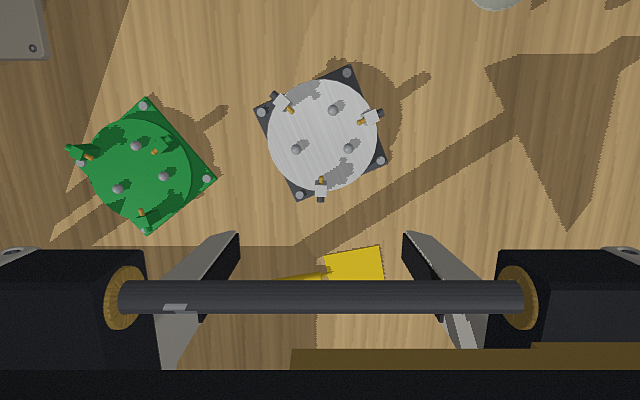

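The grey mount in wrist1 has balls at (333,110), (348,148), which are the pair, and (296,149), the single one. Its posts are at (376,114), (276,98) and (320,195). The green decoy is at (145,165). I'll enlarge the mount to fit pose and height.

```bash
python3 - <<'E'
import pickle,cv2
c=pickle.load(open("w1.pkl","rb"))
f=c["frame"][55:205,230:430,::-1]
cv2.imwrite("pics/w1c.png",cv2.resize(f,(800,600),interpolation=cv2.INTER_CUBIC))
E
```

```text
(no output)
```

View pics/w1c.png

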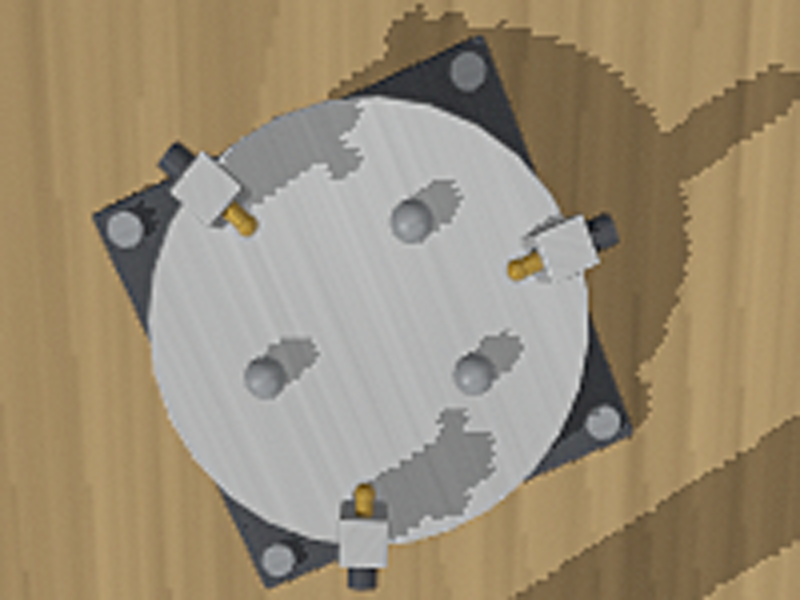

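```bash
cat > fitm.py <<'E'
from h import *
import pickle
from scipy.optimize import least_squares
c=pickle.load(open("w1.pkl","rb"))
px=lambda u,v:((u+.5)/4-.5+230,(v+.5)/4-.5+55)
balls=[px(410,220),px(473,374),px(265,378)]
cor=[px(480,36),px(632,434),px(268,587),px(94,213)]
ext=[150,588,96,546]
def pts(p):
    x,y,a,h=p;R=Ro.from_euler('z',a).as_matrix();o=np.array([x,y,0])
    B=[[.038*np.cos(t),.038*np.sin(t),.030+h] for t in np.radians([45,-45,180])]
    C=[[.075,.075,.008],[.075,-.075,.008],[-.075,-.075,.008],[-.075,.075,.008]]
    return proj(c,(R@np.array(B+C).T).T+o)
def rim(p):
    t=np.linspace(0,2*np.pi,360);x,y,a,h=p
    q=proj(c,np.c_[x+.0745*np.cos(t),y+.0745*np.sin(t),0*t+.024+h])
    lo=px(150,96);hi=px(588,546)
    return [q[:,0].min()-lo[0],q[:,0].max()-hi[0],q[:,1].min()-lo[1],q[:,1].max()-hi[1]]
def res(p): return np.r_[(pts(p)-np.array(balls+cor)).ravel(),rim(p)]
s=least_squares(res,[.482,-.211,.42,.02])
print(s.x,np.degrees(s.x[2]));print(np.round(s.fun,2))
pickle.dump(s.x,open("mount.pkl","wb"))
# balls only with rim only
E
python3 fitm.py
```

```text
[ 0.48202672 -0.21289962  0.40339794  0.01154005] 23.11299924768432
[ 0.35  0.34  0.06 -0.07  0.04 -0.26  0.77 -1.09  0.94  0.28 -0.69  1.12
 -1.28  0.22 -0.34  0.09  0.05 -0.21]
```

Emit:
move_arm --pt "0.5 0.1 0 0 0 0 1" --pt "1 0.2 0 0 0 0 1"

```text
t: 1.5
tool_pos: [0.5028, -0.1603, 0.2606]
orientation: [-2.223, -2.218, -0.001]
force: [0.5, 0.4, 0.7]
opening: 0.0932
```

Emit:
move_arm --pt "0.5 0.1 0 0 0 0 1" --pt "1 0.2 0 0 0 0 1"

```text
t: 1.7
tool_pos: [0.5225, -0.0602, 0.2609]
orientation: [-2.22, -2.222, -0.001]
force: [1.4, 0.1, -0.2]
opening: 0.0932
```

Emit:
move_arm --pt "0.5 0.1 0 0 0 0 1" --pt "1 0.1 0 0 0 0 1"

```text
t: 1.9
tool_pos: [0.5324, 0.0391, 0.2607]
orientation: [-2.219, -2.223, -0.0]
force: [0.5, -0.7, 0.6]
opening: 0.093
```

Emit:
move_arm --pt "0.5 0 0 0 0 0 1" --pt "1 0 0 0 0 0 1" --pt "1 0 0 0 0 0 1" --pt "1 0 0 0 0 0 1" --pt "1 0 0 0 0 0 1"

```text
t: 2.4
tool_pos: [0.532, 0.1354, 0.261]
orientation: [-2.22, -2.222, 0.001]
force: [0.5, -0.2, 0.1]
opening: 0.0931
```

```bash
python3 - <<'E'
from plant import *
import cv2,pickle
c=read_camera("wrist")
cv2.imwrite(f"pics/wrist2.png",c["frame"][:,:,::-1])
s=read_state();print(s["tool_pos"],s["force"]);c["state"]=s
pickle.dump(c,open("w2.pkl","wb"))
E
```

```text
[0.53216367 0.1346968  0.26105605] [ 0.71680228 -0.11176953  1.20192567]
```

View pics/wrist2.png

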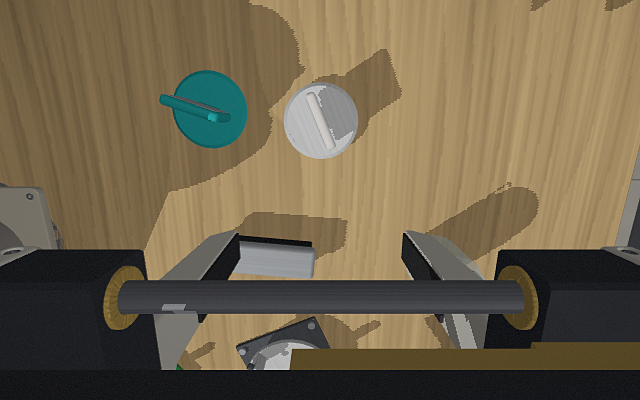

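Mirror at (321,120), with its panel running from (311,95) to (332,150). The turquoise look-alike is at (210,110). I'll enlarge this to see which side the mirror face is on.

```bash
python3 - <<'E'
import pickle,cv2
c=pickle.load(open("w2.pkl","rb"))
f=c["frame"][75:165,260:380,::-1]
cv2.imwrite("pics/w2c.png",cv2.resize(f,(800,600),interpolation=cv2.INTER_CUBIC))
d=pickle.load(open("cams0.pkl","rb"))
f=d["side"]["frame"][220:280,254:334,::-1]
cv2.imwrite("pics/s2c.png",cv2.resize(f,(800,600),interpolation=cv2.INTER_CUBIC))
E
```

```text
(no output)
```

View pics/w2c.png

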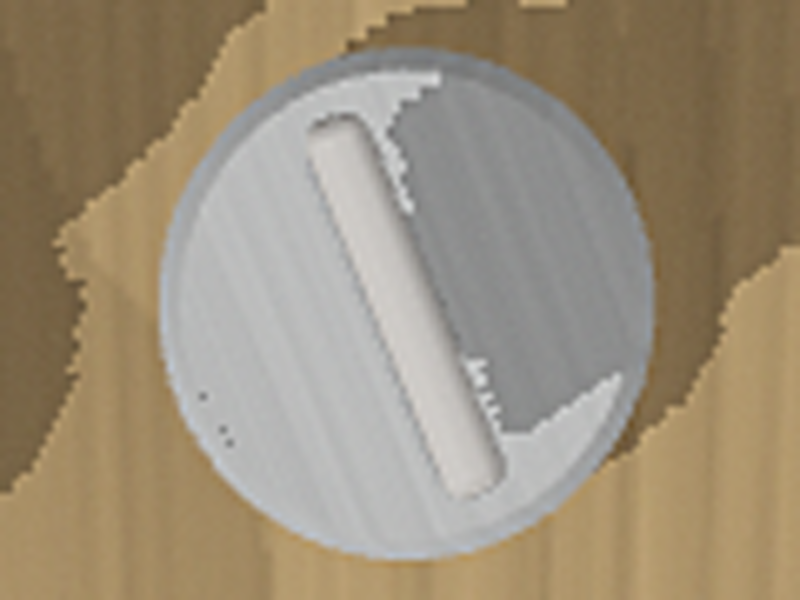

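View pics/s2c.png

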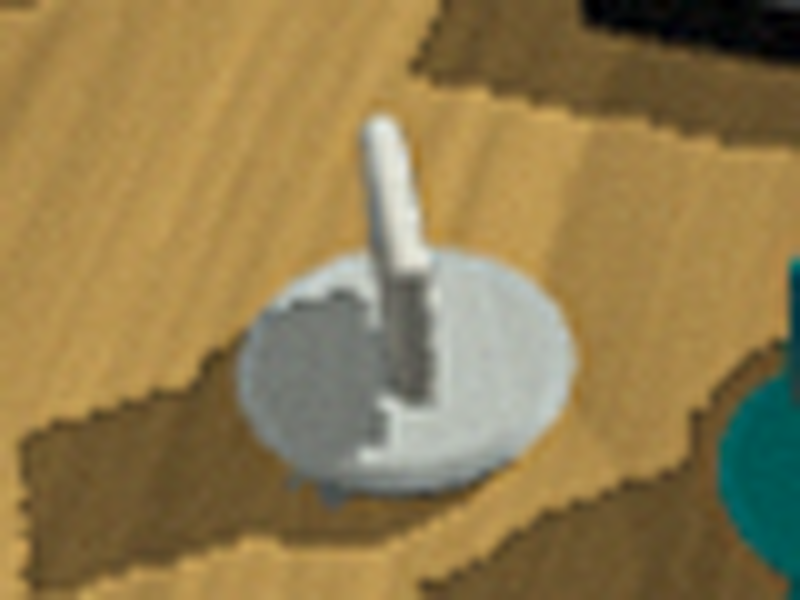

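Emit:
move_arm --pt "0 -0.5 0 0 0 0 1" --pt "0 -1 0 0 0 0 1" --pt "0 -1 0 0 0 0 1" --pt "0 -1 0 0 0 0 1"

```text
t: 2.85
tool_pos: [0.432, 0.1342, 0.2619]
orientation: [2.222, 2.219, 0.003]
force: [0.6, -0.1, 1.0]
opening: 0.0933
```

```bash
python3 - <<'E'
from plant import *
import cv2,pickle
c=read_camera("wrist")
cv2.imwrite(f"pics/wrist3.png",c["frame"][:,:,::-1])
s=read_state();print(s["tool_pos"],s["force"]);c["state"]=s
pickle.dump(c,open("w3.pkl","wb"))
cv2.imwrite("pics/w3c.png",cv2.resize(c["frame"][60:180,360:520,::-1],(800,600),interpolation=cv2.INTER_CUBIC))
E
```

```text
[0.43289438 0.13432714 0.26200247] [-0.18176889  0.69941235 -0.41962548]
```

View pics/w3c.png

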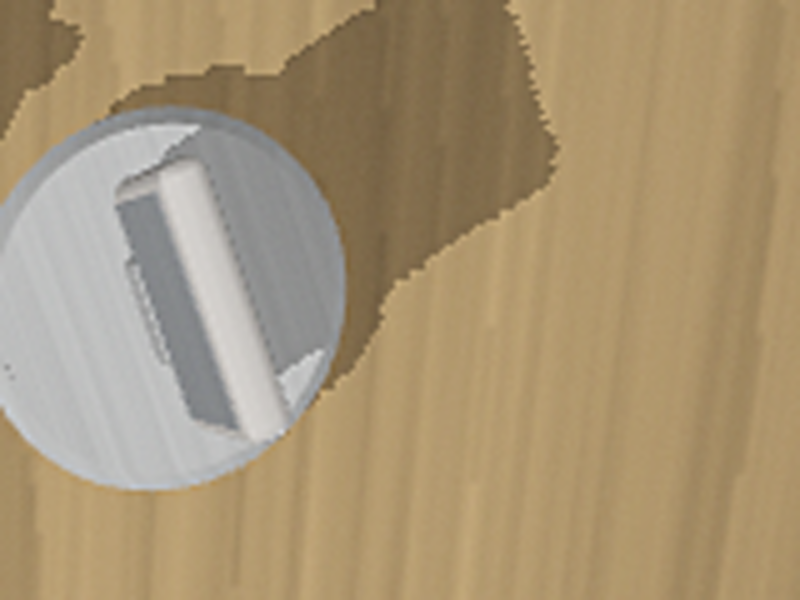

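View pics/wrist3.png

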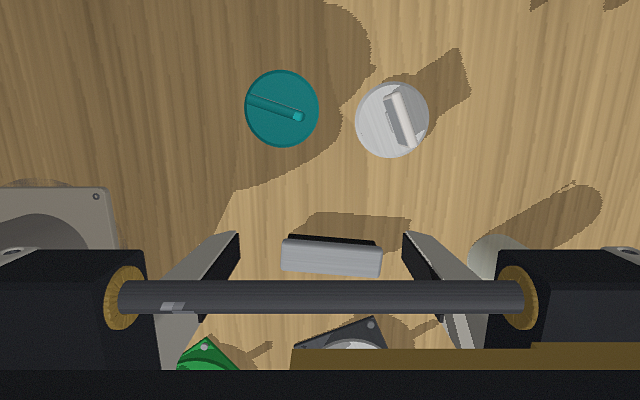

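The panel's left side shows a dark glassy inset at (385,115) in wrist3. I'll check the opposite side too.

Emit:
move_arm --pt "0 0.5 0 0 0 0 1" --pt "0 1 0 0 0 0 1"

```text
t: 3.1
tool_pos: [0.5346, 0.1346, 0.2623]
orientation: [2.221, 2.219, 0.004]
force: [-0.1, 0.5, 1.3]
opening: 0.093
```

Emit:
move_arm --pt "0 0.5 0 0 0 0 1" --pt "0 1 0 0 0 0 1" --pt "0 1 0 0 0 0 1" --pt "0 1 0 0 0 0 1"

```text
t: 3.5
tool_pos: [0.6334, 0.134, 0.2579]
orientation: [-2.221, -2.217, 0.006]
force: [-0.5, -0.3, 1.1]
opening: 0.0928
```

```bash
python3 - <<'E'
from plant import *
import cv2,pickle
c=read_camera("wrist")
s=read_state();print(s["tool_pos"],s["force"]);c["state"]=s
pickle.dump(c,open("w4.pkl","wb"))
cv2.imwrite("pics/w4c.png",cv2.resize(c["frame"][60:180,170:330,::-1],(800,600),interpolation=cv2.INTER_CUBIC))
E
```

```text
[0.63280864 0.13445287 0.26009086] [-0.08202895  0.38793161  0.62222012]
```

View pics/w4c.png

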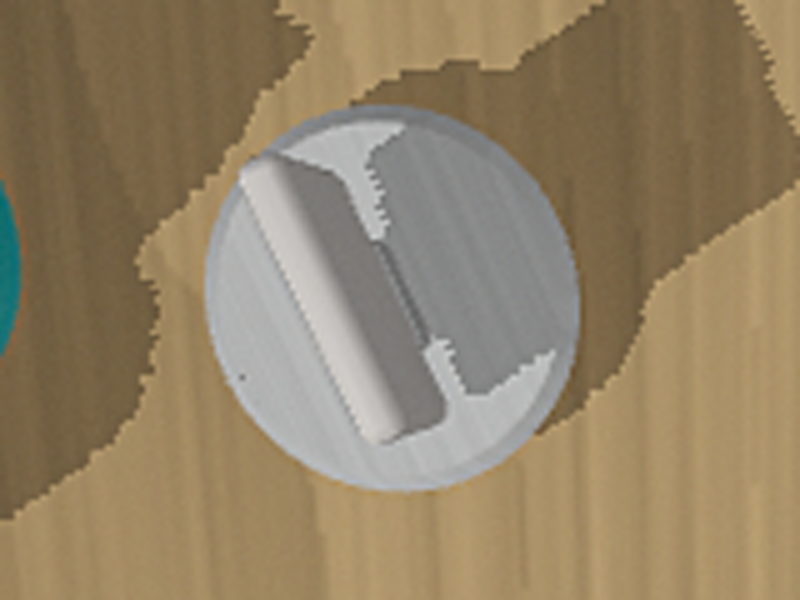

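Back side is plain; the inset (mirror face) is on the world -x side, so mirror yaw ≈ 21°, close to the mount's. Fit it.

```bash
cat > fitr.py <<'E'
from h import *
import pickle
from scipy.optimize import least_squares
c=pickle.load(open("w2.pkl","rb"))
px=lambda u,v,s=800/120:((u+.5)/s-.5+260,(v+.5)/s-.5+75)
lo=px(160,47);hi=px(655,560)
def rim(p):
    t=np.linspace(0,2*np.pi,720)
    q=proj(c,np.c_[p[0]+.052*np.cos(t),p[1]+.052*np.sin(t),0*t+.017])
    return [q[:,0].min()-lo[0],q[:,0].max()-hi[0],q[:,1].min()-lo[1],q[:,1].max()-hi[1]]
s=least_squares(rim,[.53,.2]);print("rim",s.x,s.fun)
a=onz(c,px(340,122),.09);b=onz(c,px(475,487),.09)
print("panel",a,b,np.linalg.norm(a-b),"mid",(a+b)/2,"yaw",np.degrees(np.arctan2((a-b)[1],(a-b)[0]))-90)
# long edges of top: left edge (310,150)-(440,480); right edge (372,135)-(503,455)
for p,q in (((310,150),(441,480)),((378,150),(503,460))):
    a=onz(c,px(*p),.088);b=onz(c,px(*q),.088);print("edge yaw",np.degrees(np.arctan2((a-b)[1],(a-b)[0]))-90)
m=pickle.load(open("mount.pkl","rb"));print(m,np.degrees(m[2]))
E
python3 fitr.py
```

```text
rim [0.5320014  0.20475628] [-0.10773832  0.10771948  0.00480253  0.00118659]
panel [0.5204085 0.2360527 0.09     ] [0.54404479 0.17411196 0.09      ] 0.06629728455304375 mid [0.53222664 0.20508233 0.09      ] yaw 20.886611110708913
edge yaw 22.060776056223418
edge yaw 22.781844690593545
[ 0.48202672 -0.21289962  0.40339794  0.01154005] 23.11299924768432
```

Emit:
move_arm --pt "0.35 -0.5 0 0 0 -0.045 1" --pt "0.7 -1 0 0 0 -0.09 1" --pt "0.7 -1 0 0 0 -0.125 1" --pt "0.7 -1 0 0 0 -0.125 1" --pt "0.7 -1 0 0 0 -0.125 1"

```text
t: 4.05
tool_pos: [0.5321, 0.2053, 0.2637]
orientation: [1.745, 2.609, 0.005]
force: [-0.7, 0.1, 0.3]
opening: 0.0929
```

```bash
cat > go.py <<'E'
import sys
from h import *
from plant import *
def need(x,y,z,yaw=None):
    s=read_state();R=Ro.from_rotvec(s["orientation"]).as_matrix()
    d=R.T@(np.array([x,y,z])-s["tool_pos"])
    ya=np.degrees(np.arctan2(R[1,1],R[0,1]))
    print("t",round(s["t"],2),"pos",np.round(s["tool_pos"],4),"F",np.round(s["force"],1),"open",round(s["opening"],4),"yaw",round(ya,2),"tooldown",np.round(R[:,2],4))
    print("shift share",np.round(d/.1,3), "rz", None if yaw is None else round(-(yaw-ya)/180,4))
a=[float(v) for v in sys.argv[1:]]
need(*a)
E
python3 go.py .5320 .2048 .045 22.5
```

```text
t 4.05 pos [0.5321 0.2053 0.2637] F [-0.7  0.1  0.3] open 0.0929 yaw 22.45 tooldown [ 4.2e-03  9.0e-04 -1.0e+00]
shift share [-0.003 -0.012  2.187] rz -0.0003
```

Emit:
move_arm --pt "0 0 0.4 0 0 0 1" --pt "0 0 0.8 0 0 0 1" --pt "0 0 1 0 0 0 1" --pt "0 0 1 0 0 0 1"

```text
t: 4.45
tool_pos: [0.5304, 0.2034, 0.1577]
orientation: [-1.747, -2.607, 0.007]
force: [0.6, -0.2, -0.3]
opening: 0.0928
```

```bash
python3 - <<'E'
from plant import *
import cv2
c=read_camera("wrist");cv2.imwrite("pics/wrist5.png",c["frame"][:,:,::-1])
E
python3 go.py .5320 .2048 .045 22.5
```

```text
t 4.5 pos [0.5318 0.204  0.1604] F [0.2 0.6 1.1] open 0.0927 yaw 22.35 tooldown [-2.1e-03 -8.0e-04 -1.0e+00]
shift share [0.007 0.008 1.154] rz -0.0008
```

View pics/wrist5.png

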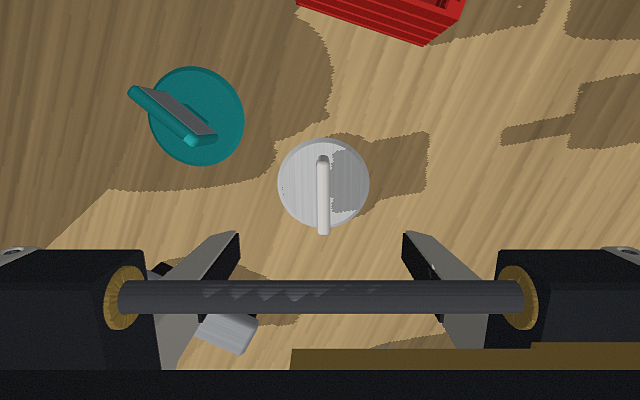

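The panel at (323,195) now runs vertically in the image, centred between the fingers. I'll descend and grip.

Emit:
move_arm --pt "0 0 0.35 0 0 0 1" --pt "0 0 0.7 0 0 0 1" --pt "0 0 1 0 0 0 1"

```text
t: 4.8
tool_pos: [0.5345, 0.2051, 0.063]
orientation: [1.746, 2.608, 0.005]
force: [0.1, -0.5, -0.7]
opening: 0.0935
```

Emit:
move_arm --pt "0 0 0.15 0 0 0 1" --pt "0 0 0.15 0 0 0 1"

```text
t: 5.0
tool_pos: [0.5319, 0.2046, 0.0457]
orientation: [-1.746, -2.61, 0.002]
force: [-0.6, 0.4, 0.6]
opening: 0.0929
```

```bash
python3 - <<'E'
from plant import *
import cv2
c=read_camera("wrist");cv2.imwrite("pics/wrist6.png",c["frame"][:,:,::-1])
E
python3 go.py .5320 .2048 .045 22.5
```

```text
t 5.05 pos [0.533  0.2051 0.0475] F [-0.1  0.3 -0. ] open 0.0931 yaw 22.46 tooldown [ 7.e-04  2.e-04 -1.e+00]
shift share [ 0.001 -0.01   0.025] rz -0.0002
```

View pics/wrist6.png

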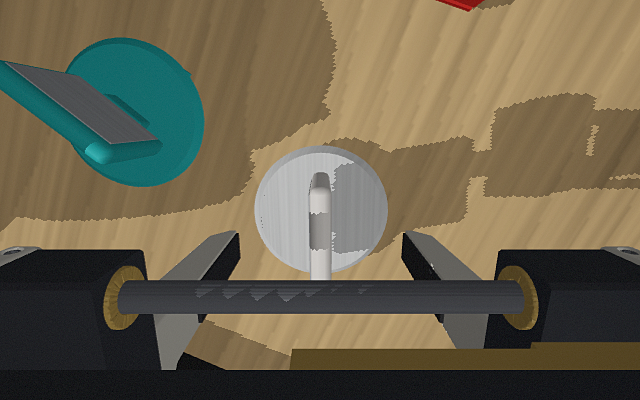

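Panel at (320,230) between the pads. Close with moderate grip.

Emit:
move_arm --pt "0 0 0 0 0 0 -1" --pt "0 0 0 0 0 0 -1" --pt "0 0 0 0 0 0 -1" --pt "0 0 0 0 0 0 -1" --pt "0 0 0 0 0 0 -1" --pt "0 0 0 0 0 0 -1" --pt "0 0 0 0 0 0 -1" --pt "0 0 0 0 0 0 -1" --squeeze 35

```text
t: 5.85
tool_pos: [0.5322, 0.2051, 0.0462]
orientation: [-1.745, -2.612, 0.0]
force: [0.6, 0.4, 0.2]
opening: 0.0334
```

```bash
python3 go.py .5320 .2048 .145 22.5
```

```text
t 5.85 pos [0.5322 0.2051 0.0462] F [0.6 0.4 0.2] open 0.0334 yaw 22.5 tooldown [-2.e-04 -1.e-04 -1.e+00]
shift share [-0.003 -0.003 -0.988] rz -0.0
```

Emit:
move_arm --pt "0 0 0 0 0 0 -1" --pt "0 0 0 0 0 0 -1" --pt "0 0 0 0 0 0 -1" --pt "0 0 0 0 0 0 -1" --pt "0 0 0 0 0 0 -1" --pt "0 0 0 0 0 0 -1"

```text
t: 6.45
tool_pos: [0.5321, 0.2052, 0.0463]
orientation: [-1.745, -2.612, 0.0]
force: [-1.0, 0.4, -0.9]
opening: 0.0111
```

Emit:
move_arm --pt "0 0 -0.05 0 0 0 -1" --pt "0 0 -0.3 0 0 0 -1" --pt "0 0 -0.6 0 0 0 -1" --pt "0 0 -1 0 0 0 -1" --pt "0 0 -1 0 0 0 -1"

```text
t: 6.95
tool_pos: [0.536, 0.2063, 0.1533]
orientation: [1.742, 2.607, 0.012]
force: [1.3, 0.1, -1.7]
opening: 0.0113
```

Emit:
move_arm --pt "0 0 -0.4 0 0 0 -1" --pt "0 0 -0.9 0 0 0 -1" --pt "0 0 -0.9 0 0 0 -1" --pt "0 0 -0.9 0 0 0 -1"

```text
t: 7.35
tool_pos: [0.533, 0.2053, 0.2371]
orientation: [1.745, 2.611, 0.003]
force: [0.2, -1.1, -3.4]
opening: 0.0114
```

```bash
python3 - <<'E'
from plant import *
import cv2,pickle
c=read_camera("wrist");cv2.imwrite("pics/wrist7.png",c["frame"][:,:,::-1])
c["state"]=read_state();pickle.dump(c,open("w7.pkl","wb"))
E
python3 go.py .4820 -.2129 .26 23.1
```

```text
t 7.4 pos [0.5318 0.205  0.2351] F [-0.3 -0.6 -4.3] open 0.0115 yaw 22.5 tooldown [-1.2e-03 -4.0e-04 -1.0e+00]
shift share [-3.67  -2.06  -0.247] rz -0.0033
```

View pics/wrist7.png

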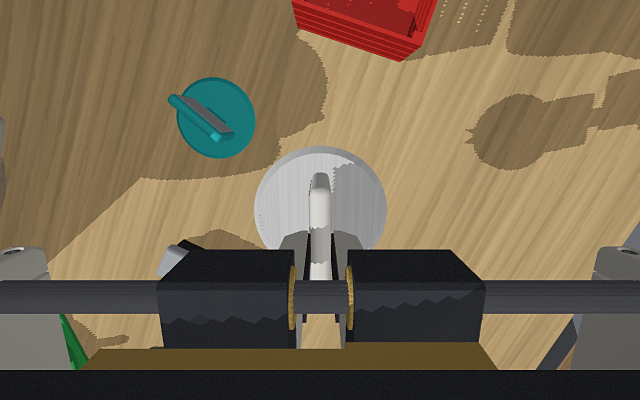

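Emit:
move_arm --pt "-0.2 -0.1 -0.1 0 0 0 -1" --pt "-0.55 -0.25 -0.25 0 0 0 -1" --pt "-0.94 -0.41 -0.25 0 0 0 -1"

```text
t: 7.7
tool_pos: [0.5297, 0.1023, 0.2603]
orientation: [-1.742, -2.613, 0.002]
force: [1.4, -1.3, -3.4]
opening: 0.0112
```

Emit:
move_arm --pt "-0.35 -0.15 0 0 0 0 -1" --pt "-0.7 -0.3 0 0 0 0 -1" --pt "-0.94 -0.41 0 0 0 0 -1"

```text
t: 8.0
tool_pos: [0.5268, -0.0022, 0.2581]
orientation: [-1.745, -2.608, 0.004]
force: [0.3, 0.5, -3.4]
opening: 0.0111
```

Emit:
move_arm --pt "-0.35 -0.15 0 0 0 0 -1" --pt "-0.7 -0.3 0 0 0 0 -1" --pt "-0.94 -0.41 0 0 0 0 -1"

```text
t: 8.3
tool_pos: [0.5248, -0.1044, 0.2579]
orientation: [-1.744, -2.607, 0.003]
force: [1.2, 2.0, -2.5]
opening: 0.0112
```

Emit:
move_arm --pt "-0.35 -0.15 0 0 0 0 -1" --pt "-0.7 -0.3 0 0 0 0 -1" --pt "-0.94 -0.41 0 0 0 0 -1"

```text
t: 8.6
tool_pos: [0.5229, -0.2067, 0.2578]
orientation: [-1.744, -2.607, 0.002]
force: [-0.6, 0.3, -2.6]
opening: 0.0114
```

Emit:
move_arm --pt "-0.35 -0.15 0 0 0 0 -1" --pt "-0.7 -0.3 0 0 0 0 -1" --pt "-0.94 -0.42 0 0 0 0 -1" --pt "-0.94 -0.42 0 0 0 0 -1" --pt "-0.94 -0.42 0 0 0 0 -1" --pt "-0.94 -0.42 0 0 0 0 -1"

```text
t: 9.2
tool_pos: [0.5213, -0.3067, 0.2596]
orientation: [-1.743, -2.61, -0.001]
force: [-0.0, -0.6, -2.3]
opening: 0.0116
```

```bash
python3 - <<'E'
from plant import *
import cv2,pickle
for i in range(3):
  c=read_camera("wrist");c["state"]=read_state();print(c["state"]["tool_pos"],c["tvec"],c["rvec"])
cv2.imwrite("pics/wrist8.png",c["frame"][:,:,::-1])
pickle.dump(c,open("w8.pkl","wb"))
E
python3 go.py .4820 -.2129 .26 23.1
```

```text
[ 0.52161847 -0.30659907  0.2601952 ] [-0.36422382 -0.51564156  0.34803695] [-2.84194703 -0.56390632 -0.06872883]
[ 0.52180853 -0.30664686  0.260696  ] [-0.36438178 -0.51608722  0.34793774] [-2.84104107 -0.56438212 -0.06969991]
[ 0.52194758 -0.30676419  0.26105919] [-0.36451584 -0.51648421  0.34784017] [-2.84033235 -0.56453937 -0.07045044]
t 9.35 pos [ 0.5219 -0.3068  0.2611] F [-0.1  0.3 -4.1] open 0.0116 yaw 22.58 tooldown [-3.e-04  4.e-04 -1.e+00]
shift share [ 1.02  -0.008  0.011] rz -0.0029
```

View pics/wrist8.png

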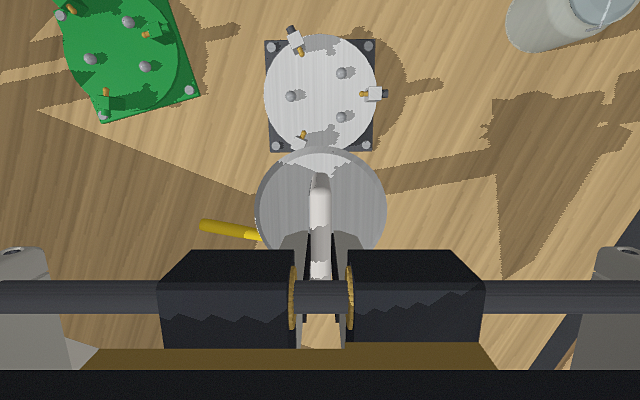

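Mount at (320,93) with balls (341,73), (341,117), (291,96). The held mirror is at (320,210) and lines up with it. I'll do a fine fit.

```bash
python3 - <<'E'
import pickle,cv2
c=pickle.load(open("w8.pkl","rb"))
cv2.imwrite("pics/w8c.png",cv2.resize(c["frame"][20:158,228:412,::-1],(800,600),interpolation=cv2.INTER_CUBIC))
cv2.imwrite("pics/w8d.png",cv2.resize(c["frame"][135:255,240:400,::-1],(800,600),interpolation=cv2.INTER_CUBIC))
E
```

```text
(no output)
```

View pics/w8c.png

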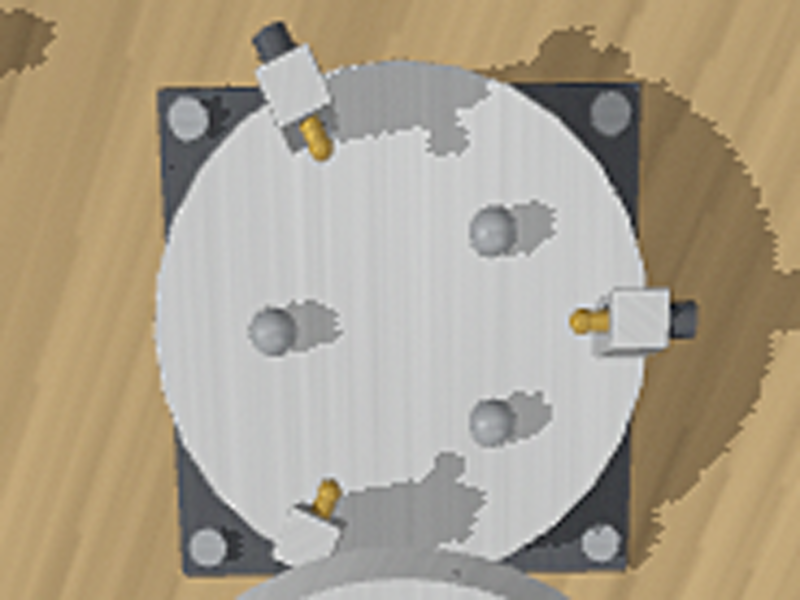

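View pics/w8d.png

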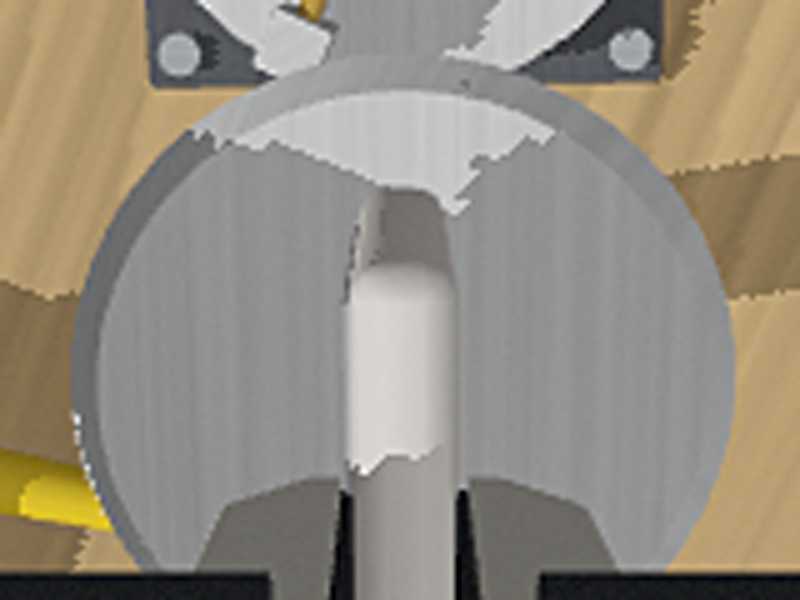

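```bash
cat > fit8.py <<'E'
from h import *
import pickle
from scipy.optimize import least_squares
c=pickle.load(open("w8.pkl","rb"))
k=800/184;px=lambda u,v:((u+.5)/k-.5+228,(v+.5)/k-.5+20)
qx=lambda u,v:((u+.5)/5-.5+240,(v+.5)/5-.5+135)
balls=[px(494,231),px(492,422),px(273,332)]
cor=[px(640,84),px(628,570),px(184,575),px(158,88)]
def circ(x,y,z,r):
    t=np.linspace(0,2*np.pi,720);return proj(c,np.c_[x+r*np.cos(t),y+r*np.sin(t),0*t+z])
def resm(p,w=.3):
    x,y,a,h=p;R=Ro.from_euler('z',a).as_matrix();o=np.array([x,y,0])
    B=[[.038*np.cos(t),.038*np.sin(t),.030+h] for t in np.radians([45,-45,180])]
    C=[[.075,.075,.008],[.075,-.075,.008],[-.075,-.075,.008],[-.075,.075,.008]]
    e=proj(c,(R@np.array(B+C).T).T+o)-np.array(balls+cor)
    q=circ(x,y,.024+h,.0745)
    return np.r_[e[:3].ravel(),w*e[3:].ravel(),q[:,0].min()-px(157,0)[0],q[:,0].max()-px(646,0)[0],q[:,1].min()-px(0,60)[1]]
s=least_squares(resm,[.482,-.213,.4,.012]);m=s.x
print("mount",m[:2],np.degrees(m[2]),"h",m[3]);print(np.round(s.fun,2))
s0=least_squares(lambda p:resm(p,0),m);print("no plate",s0.x,np.degrees(s0.x[2]))
st=c["state"];T=st["tool_pos"];zz=T[2]-.0463+.017
def r2(p):
    q=circ(p[0],p[1],p[2],.052);return [q[:,0].min()-qx(70,0)[0],q[:,0].max()-qx(736,0)[0],q[:,1].min()-qx(0,52)[1]]
s2=least_squares(r2,[T[0],T[1],zz]);print("mirror rim free z",s2.x,"expected z",zz)
s3=least_squares(lambda p:r2([p[0],p[1],zz]),T[:2]);print("fixed z",s3.x,s3.fun,"TCP",T)
R=Ro.from_rotvec(st["orientation"]).as_matrix()
d=R.T@(np.r_[m[:2],0]-np.r_[s3.x,0]);print("needed shift tool",d, "via TCP",R.T@(np.r_[m[:2],0]-np.r_[T[:2],0]))
E
python3 fit8.py
```

```text
mount [ 0.48197418 -0.21254799] 23.20519223546117 h 0.009995022363532799
[-0.43  0.27 -0.12 -0.06  0.4  -0.14  0.17 -0.37  0.04  0.02 -0.17  0.07
 -0.17 -0.18 -0.26  0.45  0.08]
no plate [ 0.48193764 -0.21248035  0.40545052  0.00974447] 23.230603586283284
mirror rim free z [ 0.52134325 -0.30676999  0.23162261] expected z 0.23175918793466566
fixed z [ 0.52134074 -0.30676362] [-0.0369313   0.0369284   0.00367083] TCP [ 0.52194758 -0.30676419  0.26105919]
needed shift tool [ 1.02109142e-01 -1.74763742e-04  4.80308131e-05] via TCP [ 1.02342672e-01 -7.34876257e-04  4.82008163e-05]
```

Emit:
move_arm --pt "0.3 0 0 0 0 -0.003 -1" --pt "0.65 0 0 0 0 -0.0035 -1" --pt "1 -0.002 0 0 0 -0.0035 -1" --pt "1 -0.002 0 0 0 -0.0035 -1"

```text
t: 9.75
tool_pos: [0.4825, -0.2116, 0.2618]
orientation: [-1.726, -2.624, -0.002]
force: [0.8, -0.4, -2.8]
opening: 0.0114
```

Emit:
move_arm --pt "0.02 0 0.3 0 0 0 -1" --pt "0.02 0 0.6 0 0 0 -1" --pt "0.02 0 1 0 0 0 -1" --pt "0.02 0 1 0 0 0 -1" --pt "0.02 0 1 0 0 0 -1" --pt "0.02 0 1 0 0 0 -1"

```text
t: 10.35
tool_pos: [0.484, -0.2144, 0.1642]
orientation: [1.729, 2.619, 0.0]
force: [-0.5, 0.3, -2.2]
opening: 0.0113
```

```bash
python3 - <<'E'
from plant import *
import cv2,pickle,numpy as np
P=[]
for i in range(8):
  c=read_camera("wrist" if i%2 else "scene");s=read_state();P.append(np.r_[s["tool_pos"],s["force"]])
  cv2.imwrite("pics/%s9.png"%("wrist" if i%2 else "scene"),c["frame"][:,:,::-1])
print(np.round(P,4)); print(np.mean(P,0))
E
python3 go.py .4819 -.2126 .115 23.2
```

```text
[[ 0.4842 -0.2146  0.1644  0.5499 -0.406  -2.5757]
 [ 0.4841 -0.2146  0.1642 -0.1001 -0.9067 -3.0149]
 [ 0.4839 -0.2145  0.1638  0.2995 -0.5041 -3.1753]
 [ 0.4836 -0.2143  0.1633  0.3392 -0.3899 -2.3202]
 [ 0.4833 -0.2142  0.1629  0.0612 -0.0482 -3.5619]
 [ 0.4831 -0.2141  0.1625 -0.372  -0.413  -3.1221]
 [ 0.4829 -0.214   0.1621 -0.098  -0.2578 -2.6449]
 [ 0.4827 -0.2139  0.1618 -0.6344 -0.6843 -3.8694]]
[ 0.48347246 -0.21427536  0.16311248  0.00565997 -0.45125678 -3.03556562]
t 10.75 pos [ 0.4827 -0.2139  0.1618] F [-0.6 -0.7 -3.9] open 0.0114 yaw 23.13 tooldown [ 6.e-04 -3.e-04 -1.e+00]
shift share [ 0.015 -0.003  0.468] rz -0.0004
```

View pics/wrist9.png

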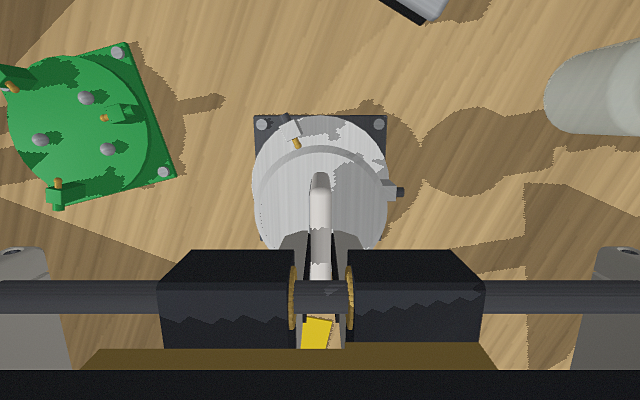

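Emit:
move_arm --pt "0 0 0.15 0 0 0 -1" --pt "0 0 0.3 0 0 0 -1" --pt "0 0 0.4 0 0 0 -1" --pt "0 0 0.46 0 0 0 -1" --pt "0 0 0.46 0 0 0 -1" --pt "0 0 0.46 0 0 0 -1" --pt "0 0 0.46 0 0 0 -1" --pt "0 0 0.46 0 0 0 -1"

```text
t: 11.55
tool_pos: [0.483, -0.214, 0.1161]
orientation: [1.73, 2.621, 0.0]
force: [0.7, 0.7, -3.3]
opening: 0.0112
```

```bash
python3 - <<'E'
from plant import *
import cv2,pickle,numpy as np
P=[]
for i in range(6):
  c=read_camera("wrist" if i%2 else "side");s=read_state();P.append(np.r_[s["tool_pos"],s["force"]])
  cv2.imwrite("pics/%s10.png"%("wrist" if i%2 else "side"),c["frame"][:,:,::-1] if i%2 else cv2.resize(c["frame"][120:240,260:420,::-1],(800,600),interpolation=cv2.INTER_CUBIC))
c["state"]=s;pickle.dump(c,open("w10.pkl","wb"))
print(np.round(P,4)); print(np.mean(P,0))
E
python3 go.py .4823 -.2124 .10 23.2
```

```text
[[ 0.483  -0.214   0.116  -1.1167  0.8537 -3.702 ]
 [ 0.4829 -0.2139  0.1159  1.0571  0.5244 -2.4218]
 [ 0.4828 -0.2139  0.1158  0.2481  0.8581 -3.9   ]
 [ 0.4827 -0.2138  0.1156 -0.1299  0.6316 -2.5696]
 [ 0.4826 -0.2138  0.1155 -0.2393 -0.3431 -3.2787]
 [ 0.4826 -0.2138  0.1155  0.3254  0.2951 -4.078 ]]
[ 0.48275308 -0.21386749  0.1157298   0.02412012  0.4699556  -3.32501217]
t 11.85 pos [ 0.4826 -0.2138  0.1155] F [ 0.3  0.3 -4.1] open 0.0112 yaw 23.13 tooldown [ 2.e-04 -2.e-04 -1.e+00]
shift share [0.014 0.003 0.155] rz -0.0004
```

View pics/wrist10.png

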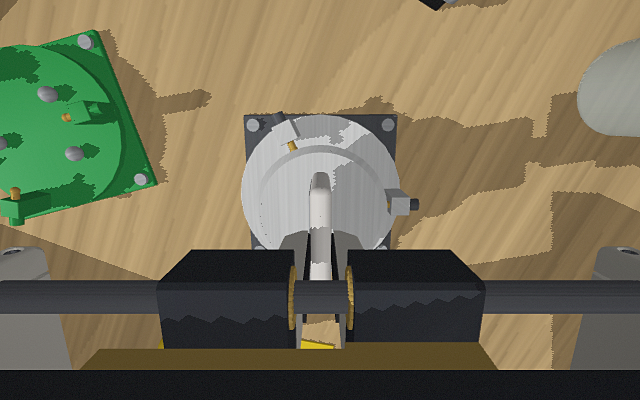

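View pics/side10.png

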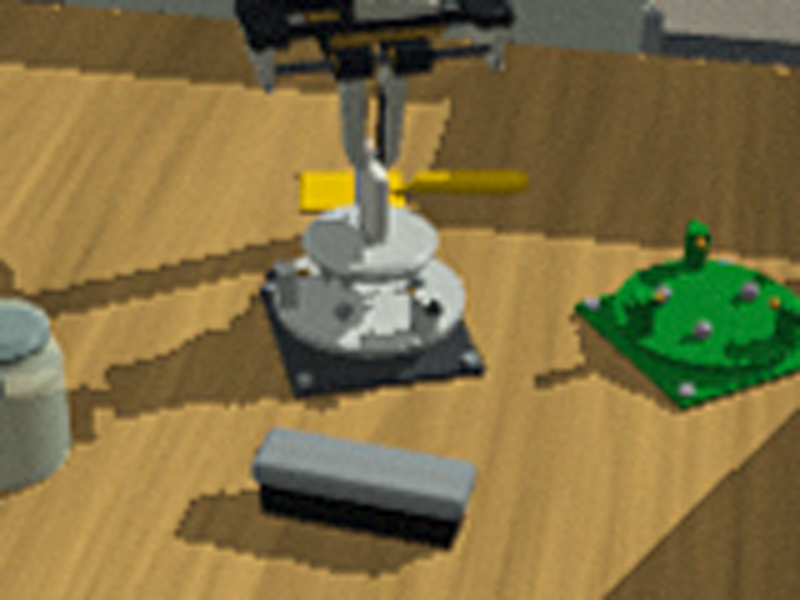

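Emit:
move_arm --pt "0.007 0 0.03 0 0 0 -1" --pt "0.013 0 0.06 0 0 0 -1" --pt "0.013 0 0.09 0 0 0 -1" --pt "0.013 0 0.11 0 0 0 -1" --pt "0.013 0 0.11 0 0 0 -1" --pt "0.013 0 0.11 0 0 0 -1" --pt "0.013 0 0.11 0 0 0 -1" --pt "0.013 0 0.11 0 0 0 -1"

```text
t: 12.65
tool_pos: [0.482, -0.2125, 0.1044]
orientation: [-1.731, -2.622, 0.0]
force: [0.9, -0.0, -2.8]
opening: 0.0113
```

```bash
cat > st.py <<'E'
from plant import *
import numpy as np
from scipy.spatial.transform import Rotation as Ro
P=[]
for i in range(4):
    read_camera("side");s=read_state();R=Ro.from_rotvec(s["orientation"]).as_matrix()
    P.append(np.r_[s["tool_pos"]*1e3,s["force"],s["wrist_torque"],R[0,2]*1e3,R[1,2]*1e3])
print("t",s["t"],"open",s["opening"]);print("last",np.round(P[-1],2));print("mean",np.round(np.mean(P,0),2))
E
python3 st.py
```

```text
t 12.85 open 0.011275273732442404
last [ 4.8203e+02 -2.1257e+02  1.0439e+02  3.2000e-01 -1.5100e+00 -2.3100e+00
 -7.0000e-02 -0.0000e+00  3.0000e-02  4.0000e-02 -3.0000e-02]
mean [ 4.8205e+02 -2.1256e+02  1.0439e+02 -1.7000e-01 -9.9000e-01 -2.6800e+00
 -1.2000e-01 -3.0000e-02  2.0000e-02  6.0000e-02 -4.0000e-02]
```

Aligned at (482.0, -212.6), no contact yet. Feeling down in 2 mm steps.

Emit:
move_arm --pt "0 0 0.01 0 0 0 -1" --pt "0 0 0.02 0 0 0 -1" --pt "0 0 0.02 0 0 0 -1"

```text
t: 13.15
tool_pos: [0.4825, -0.2128, 0.1029]
orientation: [1.73, 2.621, 0.0]
force: [-0.5, -1.4, 0.7]
opening: 0.0115
```

Emit:
move_arm --pt "0 0 0.01 0 0 0 -1" --pt "0 0 0.02 0 0 0 -1" --pt "0 0 0.02 0 0 0 -1"

```text
t: 13.45
tool_pos: [0.4828, -0.2129, 0.1012]
orientation: [1.73, 2.62, 0.0]
force: [0.4, -0.6, 3.8]
opening: 0.0111
```

Emit:
move_arm --pt "0 0 0.01 0 0 0 -1" --pt "0 0 0.02 0 0 0 -1" --pt "0 0 0.02 0 0 0 -1"

```text
t: 13.75
tool_pos: [0.4829, -0.2129, 0.0993]
orientation: [1.73, 2.62, 0.001]
force: [1.0, -0.8, 5.7]
opening: 0.0118
```

```bash
python3 st.py
```

```text
t 13.95 open 0.01173484180754075
last [ 4.8292e+02 -2.1284e+02  9.9250e+01  3.7000e-01 -4.1000e-01  4.8900e+00
 -5.0000e-02 -2.2000e-01 -2.0000e-02  1.9700e+00 -8.0000e-01]
mean [ 4.8291e+02 -2.1287e+02  9.9280e+01  1.6000e-01 -7.1000e-01  4.6900e+00
 -7.0000e-02 -1.9000e-01 -2.0000e-02  1.9600e+00 -8.2000e-01]
```

Emit:
move_arm --pt "0 0 0.01 0 0 0 -1" --pt "0 0 0.02 0 0 0 -1" --pt "0 0 0.02 0 0 0 -1" --pt "0 0 0.02 0 0 0 -1"

```text
t: 14.35
tool_pos: [0.4831, -0.2129, 0.0975]
orientation: [1.73, 2.62, 0.001]
force: [0.8, -1.2, 6.0]
opening: 0.0112
```

Emit:
move_arm --pt "0 0 0.01 0 0 0 -1" --pt "0 0 0.015 0 0 0 -1" --pt "0 0 0.015 0 0 0 -1" --pt "0 0 0.015 0 0 0 -1"

```text
t: 14.75
tool_pos: [0.4823, -0.2126, 0.095]
orientation: [1.731, 2.621, 0.0]
force: [2.0, -0.1, 2.5]
opening: 0.0115
```

```bash
python3 st.py
```

```text
t 14.95 open 0.01142421774532983
last [ 4.8183e+02 -2.1239e+02  9.4390e+01  1.3700e+00 -1.0800e+00 -1.0400e+00
 -1.7000e-01 -4.7000e-01  1.0000e-02 -4.0000e-01  3.9000e-01]
mean [ 4.8193e+02 -2.1244e+02  9.4510e+01  8.0000e-01 -1.0100e+00 -7.0000e-01
 -1.3000e-01 -4.0000e-01 -4.0000e-02 -2.0000e-01  2.4000e-01]
```

Emit:
move_arm --pt "0 0 0.01 0 0 0 -1" --pt "0 0 0.015 0 0 0 -1" --pt "0 0 0.015 0 0 0 -1" --pt "0 0 0.015 0 0 0 -1"

```text
t: 15.35
tool_pos: [0.4808, -0.2118, 0.0914]
orientation: [-1.729, -2.619, 0.0]
force: [2.8, -0.1, -15.4]
opening: 0.0114
```

```bash
python3 st.py
```

```text
t 15.55 open 0.01129359549930066
last [ 4.8069e+02 -2.1184e+02  9.1630e+01  1.6600e+00  1.4000e-01 -1.8920e+01
 -1.9000e-01 -4.8000e-01  2.0000e-02 -2.9300e+00  1.6200e+00]
mean [ 4.8076e+02 -2.1184e+02  9.1550e+01  2.5900e+00 -8.1000e-01 -1.8170e+01
 -2.5000e-01 -6.0000e-01  3.0000e-02 -2.8300e+00  1.5600e+00]
```

The plungers snapped and are pulling down. I'll go on down and press it home.

Emit:
move_arm --pt "0 0 0.01 0 0 0 -1" --pt "0 0 0.015 0 0 0 -1" --pt "0 0 0.015 0 0 0 -1" --pt "0 0 0.015 0 0 0 -1"

```text
t: 15.95
tool_pos: [0.4816, -0.2124, 0.0915]
orientation: [-1.73, -2.621, 0.0]
force: [0.2, 0.0, -16.3]
opening: 0.0112
```

```bash
python3 st.py
```

```text
t 16.15 open 0.011368693477802295
last [ 4.8175e+02 -2.1238e+02  9.1590e+01 -2.3000e-01  3.7000e-01 -1.7160e+01
  3.0000e-02 -2.0000e-02 -6.0000e-02 -5.7000e-01  3.3000e-01]
mean [ 4.8169e+02 -2.1238e+02  9.1560e+01 -4.4000e-01  1.4000e-01 -1.6920e+01
  3.0000e-02  1.0000e-02 -2.0000e-02 -6.8000e-01  3.4000e-01]
```

Emit:
move_arm --pt "0 0 0.005 0 0 0 -1" --pt "0 0 0.01 0 0 0 -1" --pt "0 0 0.01 0 0 0 -1" --pt "0 0 0.01 0 0 0 -1"

```text
t: 16.55
tool_pos: [0.4824, -0.2128, 0.0912]
orientation: [1.73, 2.621, 0.0]
force: [-0.7, 1.0, -13.2]
opening: 0.0114
```

```bash
python3 st.py; python3 - <<'E'
from plant import *
import cv2,pickle
c=read_camera("wrist");cv2.imwrite("pics/wrist11.png",c["frame"][:,:,::-1])
c=read_camera("side");cv2.imwrite("pics/side11.png",cv2.resize(c["frame"][140:230,280:400,::-1],(800,600),interpolation=cv2.INTER_CUBIC))
E
```

```text
t 16.75 open 0.01134093183930452
last [ 4.8235e+02 -2.1276e+02  9.1210e+01  4.0000e-02 -4.2000e-01 -1.1920e+01
 -2.0000e-02 -8.0000e-02  5.0000e-02  7.3000e-01 -4.6000e-01]
mean [ 4.8235e+02 -2.1277e+02  9.1210e+01 -2.8000e-01 -4.6000e-01 -1.2220e+01
 -5.0000e-02 -3.0000e-02  0.0000e+00  7.3000e-01 -4.7000e-01]
```

View pics/wrist11.png

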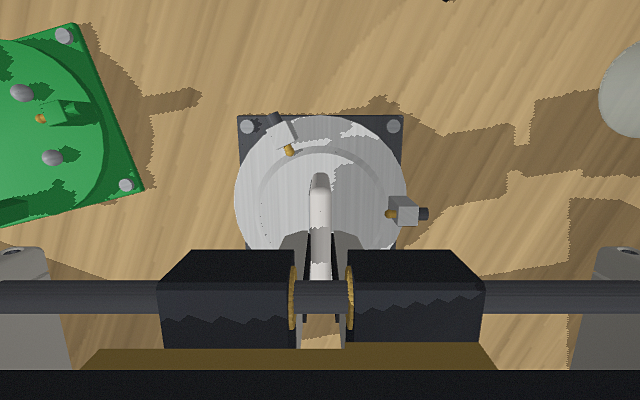

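View pics/side11.png

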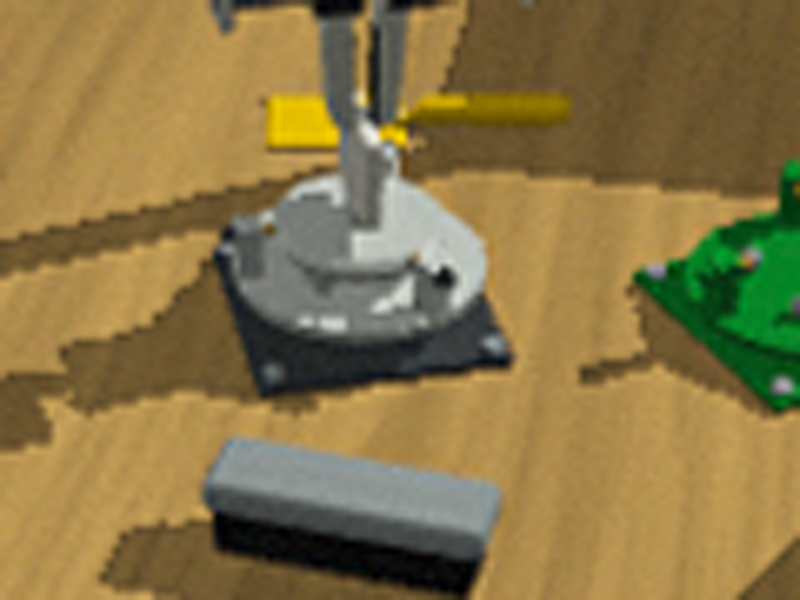

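The mirror sits within the posts. I'll continue pressing gently.

Emit:
move_arm --pt "0 0 0.005 0 0 0 -1" --pt "0 0 0.01 0 0 0 -1" --pt "0 0 0.01 0 0 0 -1" --pt "0 0 0.01 0 0 0 -1"

```text
t: 17.25
tool_pos: [0.4826, -0.2129, 0.0908]
orientation: [1.73, 2.62, 0.0]
force: [-2.4, -0.7, -2.3]
opening: 0.0113
```

```bash
python3 st.py
```

```text
t 17.45 open 0.011583230247813492
last [ 4.8256e+02 -2.1290e+02  9.0690e+01 -1.6300e+00 -1.9000e-01  1.0500e+00
  2.0000e-02  4.1000e-01 -0.0000e+00  1.2200e+00 -7.8000e-01]
mean [ 4.8256e+02 -2.1292e+02  9.0720e+01 -1.4000e+00  3.4000e-01 -1.8000e-01
  0.0000e+00  3.5000e-01  1.0000e-02  1.2300e+00 -8.1000e-01]
```

Emit:
move_arm --pt "0 0 0.005 0 0 0 -1" --pt "0 0 0.01 0 0 0 -1" --pt "0 0 0.01 0 0 0 -1" --pt "0 0 0.01 0 0 0 -1"

```text
t: 17.85
tool_pos: [0.4828, -0.2132, 0.0905]
orientation: [1.73, 2.62, -0.0]
force: [-4.8, 1.2, 7.6]
opening: 0.0115
```

```bash
python3 st.py
```

```text
t 18.05 open 0.01118747427993765
last [ 4.8278e+02 -2.1317e+02  9.0510e+01 -4.0600e+00  1.5300e+00  7.7800e+00
  8.0000e-02  8.1000e-01  2.0000e-02  1.7300e+00 -1.3200e+00]
mean [ 4.8278e+02 -2.1318e+02  9.0510e+01 -4.1200e+00  1.0300e+00  7.9900e+00
  1.4000e-01  8.4000e-01  1.0000e-02  1.7400e+00 -1.3300e+00]
```

Home contact at TCP z 90.5 mm, matching first touch minus 13, with a net push of about 11 N. I'll ease off and release.

Emit:
move_arm --pt "0 0 0 0 0 0 -1" --pt "0 0 -0.005 0 0 0 -1" --pt "0 0 -0.01 0 0 0 -1" --pt "0 0 -0.01 0 0 0 -0.1" --pt "0 0 -0.01 0 0 0 -0.1" --pt "0 0 -0.01 0 0 0 -0.1" --pt "0 0 -0.01 0 0 0 -0.1" --pt "0 0 -0.01 0 0 0 -0.1"

```text
t: 18.85
tool_pos: [0.482, -0.2124, 0.0897]
orientation: [-1.731, -2.622, -0.0]
force: [0.1, -1.2, 0.5]
opening: 0.041
```

```bash
python3 st.py; python3 - <<'E'
from plant import *
import cv2,pickle
c=read_camera("wrist");cv2.imwrite("pics/wrist12.png",c["frame"][:,:,::-1])
E
```

```text
t 19.05 open 0.04178039705965106
last [ 4.8202e+02 -2.1252e+02  8.9800e+01  6.0000e-02  7.1000e-01 -5.8000e-01
  0.0000e+00 -5.0000e-02  2.0000e-02 -3.0000e-02  4.0000e-02]
mean [ 4.8201e+02 -2.1250e+02  8.9760e+01  3.0000e-02  1.4000e-01 -3.9000e-01
  1.0000e-02 -2.0000e-02 -0.0000e+00 -5.0000e-02  9.0000e-02]
```

View pics/wrist12.png

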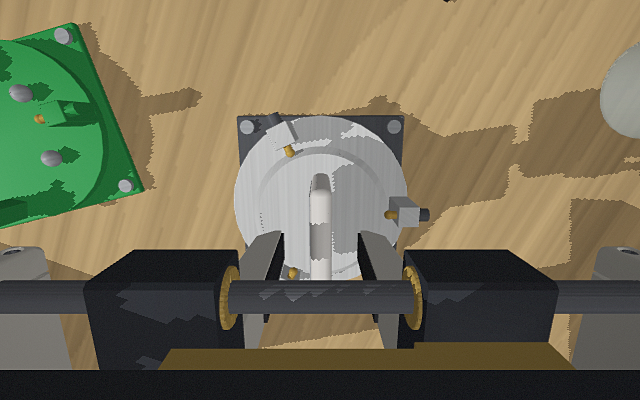

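Released: the fingers are clear of the panel at (320,230) and the force is about zero. Retreating upward, and back for a look.

Emit:
move_arm --pt "0 0 -0.1 0 0 0 -0.1" --pt "0 0 -0.4 0 0 0 -0.1" --pt "0 0 -0.8 0 0 0 -0.1" --pt "0 0 -1 0 0 0 -0.1" --pt "0 0 -1 0 0 0 -0.1"

```text
t: 19.6
tool_pos: [0.4844, -0.2138, 0.195]
orientation: [1.727, 2.615, 0.001]
force: [-0.5, 0.5, 0.1]
opening: 0.0418
```

Emit:
move_arm --pt "-0.3 0 -0.3 0 0 0 -0.1" --pt "-0.7 0 -0.6 0 0 0 -0.1" --pt "-0.8 0 -0.7 0 0 0 -0.1" --pt "-0.8 0 -0.7 0 0 0 -0.1" --pt "-0.8 0 -0.7 0 0 0 -0.1" --pt "-0.8 0 -0.7 0 0 0 -0.1" --pt "-0.8 0 -0.7 0 0 0 -0.1"

```text
t: 20.3
tool_pos: [0.5128, -0.2849, 0.2585]
orientation: [-1.729, -2.621, -0.0]
force: [-1.1, -0.1, 0.6]
opening: 0.0418
```

```bash
python3 st.py; python3 - <<'E'
from plant import *
import cv2,pickle
c=read_camera("wrist");pickle.dump(c,open("w13.pkl","wb"));cv2.imwrite("pics/wrist13.png",c["frame"][:,:,::-1])
cv2.imwrite("pics/w13c.png",cv2.resize(c["frame"][20:158,228:412,::-1],(800,600),interpolation=cv2.INTER_CUBIC))
c=read_camera("side");cv2.imwrite("pics/side13.png",cv2.resize(c["frame"][140:230,280:400,::-1],(800,600),interpolation=cv2.INTER_CUBIC))
E
```

```text
t 20.5 open 0.04197820534829515
last [ 5.1330e+02 -2.8563e+02  2.5957e+02  3.4000e-01 -3.4000e-01  2.9000e-01
  2.0000e-02 -3.0000e-02  1.0000e-02 -3.0000e-01  2.2000e-01]
mean [ 5.1315e+02 -2.8537e+02  2.5925e+02  1.2000e-01 -8.0000e-02  4.0000e-02
  2.0000e-02 -5.0000e-02  1.0000e-02 -7.3000e-01  5.3000e-01]
```

View pics/w13c.png

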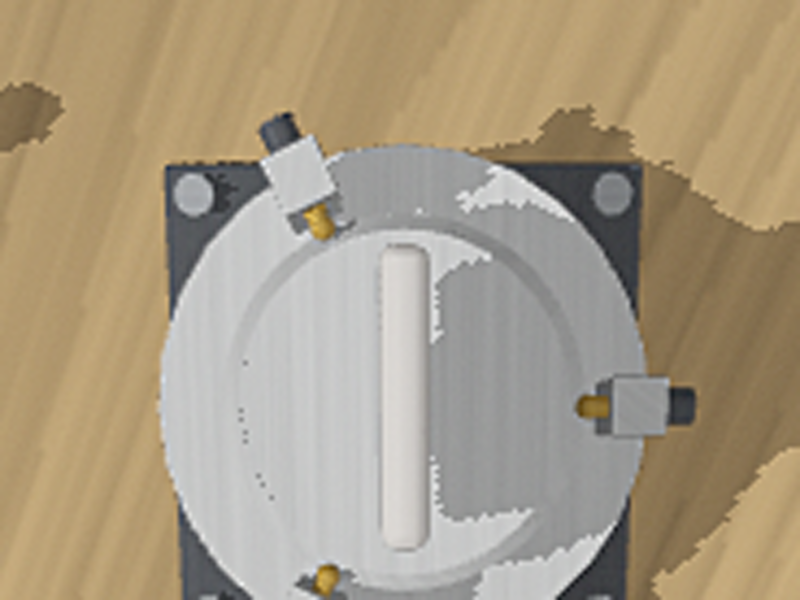

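View pics/side13.png

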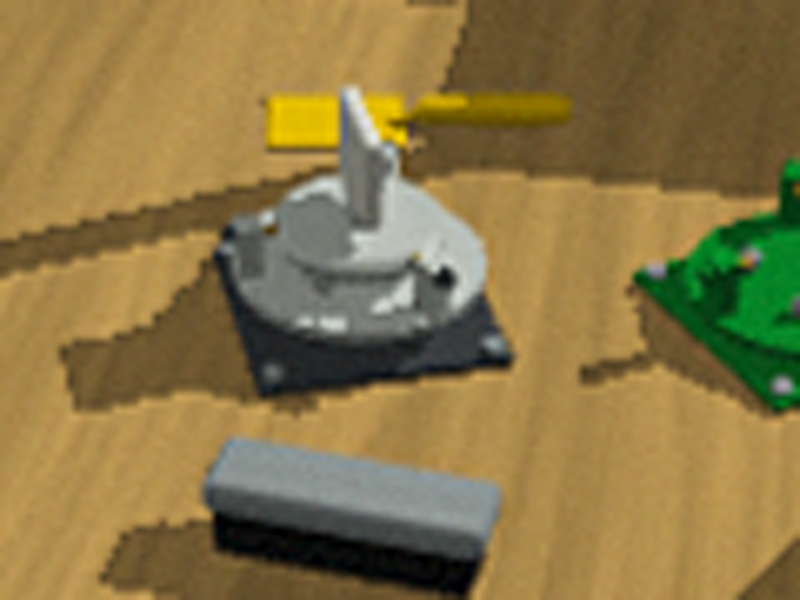

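```bash
python3 - <<'E'
from plant import *
print(close_job()); s=read_state(); print(s["t"],s["force"])
E
```

```text
the job is handed in; nothing more can be done
None
the job is handed in; nothing more can be done
```

I put the grey mirror back on the grey mount with its mirror face over the single ball, pressed it home, let go, backed the arm off and handed the job in. It took about 20.5 s of the 58 s allowed. No verdict was reported.

**Pressing:** The first plunger touch came at a tool height of about 103.5 mm. The push peaked at about 9 N and then turned into a downward pull of about 14–16 N as the plungers snapped. The pull was somewhat more than the 10 N quoted. The mirror stopped firmly at 90.5 mm, 13 mm below first touch as specified. My hardest push, on the seated mirror, was about 11 N, well under the 25 N limit.

**Last checks:**
- **Pictures:** The mirror stands upright and centred in line with the mount, face over the single ball, with all three plunger noses on the rim.
- **Force:** It read about zero after release, and nothing touched the robot.
- **Bystanders:** The arm touched none of them. The brush and scraper look unmoved in the last picture; the jar and basket were not in that final crop.

**Not measured or not agreeing:**
- I could not read the plunger travels directly. That they snapped is inferred from the forces and the pictures.
- The camera fits put the mount height h at about 10–11.5 mm, while feeling gave about 13.7 mm. I trusted the feel.

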